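# Lock the ski clamp's barrel and snug its knurled lock ring

## Task

Lock the ski clamp's barrel by swinging the lever all the way home, so that the barrel cannot turn. Then turn the knurled lock ring clockwise (seen from above) until it is snug against its seat, by feel and without overtightening it, and let go. The barrel must keep its setting throughout, the ring must stay snug, and the other things stay where they are.

Things in the scene. Friction and masses are not known exactly. Their poses are not given: they have to be found in the camera images.
- clamp: aluminium ski clamp fixed at the board's far edge on a dark steel plate 150 x 150 x 10 mm; origin at the centre of the plate's underside, on the board, z up. The barrel stands upright on this axis over a block 66 x 66 mm (top 44 mm up) and a round neck 44 mm wide. A jaw bar 110 mm long, top 55 mm up, stands 55 to 74 mm from the axis on the +x side; the lever is on the +y side.
- ring: knurled steel lock ring round the barrel, 57 mm diameter, 24 mm tall, from 75 to 99 mm above the board; origin on its axis at its underside; it turns about the clamp's z axis and neither rises nor sinks. Clockwise from above (tightening) it meets a hidden springy seat after 0.4 to 1.8 rad; where, differs every time and cannot be seen. It stays where it is left, so it can be regripped.
- ring_grip (a point): point on the ring's axis at its mid height, 87 mm above the board; any two opposite sides can be gripped, with 30 mm free below the ring. Before the seat the ring turns against a light drag of about 0.1 to 0.15 N m. Past the seat the torque climbs by about 4 N m per rad of turn: snug is 0.28 to 0.42 N m at the ring (aim at 0.35), of which part springs back on letting go; at about 0.55 N m it is overtightened.
- ring_dot (a point): small dark dot on top of the ring, 24 mm from the axis: shows how far the ring is turned
- barrel_mark (a point): outer end of the index line on top of the dark barrel cap (cap 38 mm diameter, top 113 mm above the board, standing out of the ring), 18 mm from the axis. It must stay within 4 mm of its start. The ring's drag acts on the barrel: with the lever open the barrel turns along with the ring, with the lever home it stands still.
- lever (a joint): lock lever angle about its upright pivot: 0 = open (arm along the clamp's +y), grows anticlockwise seen from above, 1.50 rad = fully home at its stop (arm along the clamp's -x); at 1.40 rad or more the barrel is locked. It starts at 0 to 0.2. About 3 to 5 N at the post swings it, and it stays where it is left.
- lever_post (a point): centre of the top of the black upright round post at the lever's free end: 16 mm diameter, its top 89 mm above the board; it stands up 40 mm from the lever's flat arm, whose top is 48 mm above the board. It is 95 mm from the pivot.
- lever_pivot (a point): the lever's pivot axis, at the top of the lever, 49 mm above the board and 52 mm from the barrel's axis on the clamp's +y side
- jar: bystander: frosted plastic storage jar with a grey twist lid, 84 mm diameter, 110 mm tall; origin under its centre
- crampon: bystander: grey crampon 250 x 75 mm, 48 mm tall, standing on its points; origin on the board under its middle
- shovel_grip: bystander: orange plastic avalanche shovel grip, a D 30 mm thick, 170 x 140 mm; origin on the board under its middle
- multitool: bystander beside the clamp: folded steel multi-tool 100 x 30 x 18 mm; origin under its centre
- headlamp: bystander beside the clamp: black headlamp 55 x 75 x 38 mm; origin under its centre
- wax_block: bystander beside the clamp: white block of ski wax 80 x 42 x 22 mm; origin under its centre
- carabiner: bystander: aluminium carabiner 100 x 55 x 10 mm; origin on the board under its middle

How it is judged:
On the way, in this order (a step that is already met when the one before it is completed fails the run):
1. the lever is home and the barrel locked (value of joint lever above 1.38 rad), for 0.2 s.
2. the ring is snug against its seat (contact force between ring and clamp above 4 N), for 0.2 s.
At the end, for the whole second after the job is handed in: The lever is home (above 1.38 rad), the released ring rests snug on its seat (pressing on it with more than 2 N, which about 0.28 N m of turning torque leaves behind), the barrel's mark is within 4 mm of where it started, and the ring is still (value of joint lever above 1.38 rad and contact force between ring and clamp above 2 N and distance of barrel_mark from where it was at the start of the episode below 0.004 m and angular speed of ring below 0.05 rad/s); the robot touches nothing.
It fails at once if the ring was overtightened: more than 28 N on its seat (about 0.55 N m at the ring) (contact force between ring and clamp above 28 N).
It fails at once if the barrel lost its setting: its mark shifted by more than 4 mm (distance of barrel_mark from where it was at the start of the episode above 0.004 m).
It fails at once if a bystander was shoved more than 30 mm (distance of any of jar, crampon, shovel_grip, multitool, headlamp, wax_block, carabiner from where it was at the start of the episode above 0.03 m).
It also fails if it takes over 72 s, if anything falls off the work surface, if the arm or the gripper's body presses on something with over 40 N, if the wrist force passes 120 N, or if a joint passes its speed limit or range.

## Robot

A 7-joint arm with a two-finger parallel gripper is mounted at the origin on the work surface. World frame = base frame: x ahead of the robot, y to its left, z up, the work surface at z = 0. Lengths are in m, angles in rad, forces in N, time in s.
With the tool pointing down it reaches from about 0.4 to 0.75 m from the base axis. Payload 19.5 kg.
Tool frame: the origin (TCP) lies on the centre line of the jaws, within the pads' length; the fingertips stand 17 mm ahead of it and the grasp point (between the pads) lies 2 mm behind it (manip.nose_length is the distance from the TCP to the fingertips, in m); z points along the fingers, y is the line along which they close (so a half turn about z gives the same grasp; the last joint's range is limited). The gripper opens to 85 mm and grips with 20 to 120 N. Pads are 22 mm wide; open, the fingers measure 114 mm over their backs; the gripper's body (76 mm by 85 mm) begins 54 mm behind the grasp point. The pads swing forward as they close: fully open they stand 13 mm farther back than shut.
Start: joints at [1.281, 0.707, -0.028, 1.485, 0.022, 0.951, -0.075], TCP at [0.141, -0.557, 0.248] pointing down, gripper open.
Joint ranges: [-2.71, 2.71], [-0.32, 2.16], [-1.57, 1.52], [0, 2.45], [-1.46, 4.6], [0, 2.02], [-2.83, 2.83]. Speed limits (rad/s): [1.89, 1.89, 2.57, 2.57, 3.01, 3.01, 3.01].

## Interface

Orientations are given as a rotation vector (axis times angle).
In Python, from rig import status, viewer, order, manip gives the robot as it stands.
- The arm moves only by the tool step_arm, never from a script. Its argument "targets" is a list that holds one entry, the list of rows, each a list of 7 numbers: the shift along the tool's x, y, z in cm, then the turn, a rotation vector about the tool's x, y, z in rad, then the opening, from 0 (shut) to 1 (fully open). In form: [[[dx, dy, dz, wx, wy, wz, jaw], ...]]. A call has 1 to 12 rows; each row is the pose to reach, as a shift and turn from the pose commanded when the call began, along the tool's axes at that moment; what a row does not reach only later rows make up. A row lasts 1/12 s, in which the tool goes at most 41.7 mm and 7.16 degrees, less where a joint would pass 70% of its speed; a pose out of reach is approached as far as the arm can. A call with a gripper value outside its range is refused whole. The fingers move at their own pace and stop on an object; "force" is the grip in N (left out, the last holds). Time passes only in rows, so rows that repeat a pose let the fingers close. It gives the time, the measured TCP pose, the force, the opening and the grip force at its end, in the units of the state.
- status.state(): the state, without advancing time (a new reading comes with each control period).
- viewer.snapshot(name): name is "scene" or "top" or "wrist"; returns the picture (384x512x3 uint8, blue, green, red); there is no depth.
- viewer.camera_model(name): a dict with "mtx" (3x3 intrinsics, pixels), "R" (3x3) and "t" (3): a world point X has camera coordinates R X + t. Camera axes: x right, y down, z forward; pixel columns grow to the right and rows downward; lengths in m; the calibration is good to about 2 mm. A picture is of the moment at which its call begins: read the wrist's pose just before it. camera_model takes no time and is no camera call; for the wrist camera it gives the pose at the moment of the call.
- order.finish_job(): hands the job in; it is judged then, once.
The state is a dict: "time_s": time; "q": joint angles; "qvel": joint speeds; "joint_torque": joint torques, N m; "ee_pos": TCP position; "eef_rot": TCP orientation; "wrist_force": force on the tool from outside, world axes, zero at the start; "ft_torque": the same for the moment, N m; "grip_width": finger opening in m; "gripper_force": force on a finger pad.
Only numpy, scipy, OpenCV 4.12 (cv2) and the standard library are available. Lean on these libraries where they do the work, as an engineer would, in place of code of your own. Each camera call takes 0.05 s, during which the arm holds its last target. There are 200 camera calls.

## Working session

There is one attempt and no reset: what is moved stays moved. The work goes in short steps, Python scripts to look and compute and a tool call to move; the robot and the scene stay as the last step left them, time stands still between calls to the robot, and variables do not carry over. Pictures are saved under pics/ and viewed, at most 10 in all, crops included, and the job is handed in when it is done.

Besides the shell and the picture viewer there is one more tool, called after "Emit:" by a JSON object that holds its "fn" and its "kwargs". step_arm: Moves the arm, as the interface text tells. Its arguments: {"type":"object","properties":{"targets":{"type":"array","items":{"type":"array","items":{"type":"array","items":{"type":"number"}}}},"force":{"type":"number"}},"required":["targets"]}

```bash
ls; mkdir -p pics
python3 - <<'E'
from rig import status, viewer, manip
import cv2,numpy as np
print(status.state(), manip.nose_length)
a=viewer.snapshot("scene");b=viewer.snapshot("top")
cv2.imwrite("pics/scene.png",a);cv2.imwrite("pics/top.png",b)
cv2.imwrite("pics/both.png",np.hstack([cv2.resize(a,None,fx=.78,fy=.78),cv2.resize(b,None,fx=.78,fy=.78)]))
for n in("scene","top"):print(viewer.camera_model(n))
E
```

```text
pics
{'time_s': 0.0, 'q': array([ 1.28127791,  0.70706331, -0.02761332,  1.48499682,  0.02200469,
        0.95091904, -0.07546122]), 'qvel': array([-0.00093324,  0.00176981,  0.00017535, -0.00024649,  0.00117755,
        0.00093787,  0.00108344]), 'joint_torque': array([-2.48985334e-04, -8.83231902e+01,  1.23438511e+00, -2.36166769e+01,
        1.68642460e-02,  6.51322291e-03, -1.89324362e-05]), 'ee_pos': array([ 0.14097683, -0.55719314,  0.2478508 ]), 'eef_rot': array([-3.11643735e+00, -3.88205145e-01,  2.75251454e-04]), 'wrist_force': array([ 0.76460046, -0.01974956,  0.29095178]), 'ft_torque': array([ 0.02357647,  0.01892581, -0.01407045]), 'gripper_force': 0.0, 'grip_width': 0.08529709267431475} 0.017
{'mtx': array([[424.53728287,   0.        , 263.4024015 ],
       [  0.        , 424.53728287, 192.28534524],
       [  0.        ,   0.        ,   1.        ]]), 'R': array([[-0.44681398,  0.89461142,  0.00525962],
       [ 0.63604336,  0.32179549, -0.70135333],
       [-0.62913123, -0.31002913, -0.71279439]]), 't': array([ 0.21589279, -0.25961675,  1.77726436])}
{'mtx': array([[375.44732802,   0.        , 259.48907986],
       [  0.        , 375.44732802, 192.82028798],
       [  0.        ,   0.        ,   1.        ]]), 'R': array([[-1.08045662e-02, -9.99939932e-01, -1.84246758e-03],
       [-9.92165449e-01,  1.09498702e-02, -1.24450079e-01],
       [ 1.24462778e-01,  4.83403556e-04, -9.92224160e-01]]), 't': array([0.01653251, 0.50372273, 1.24620743])}
```

View pics/top.png

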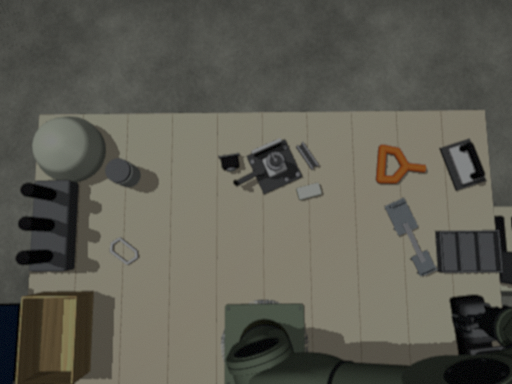

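View pics/scene.png

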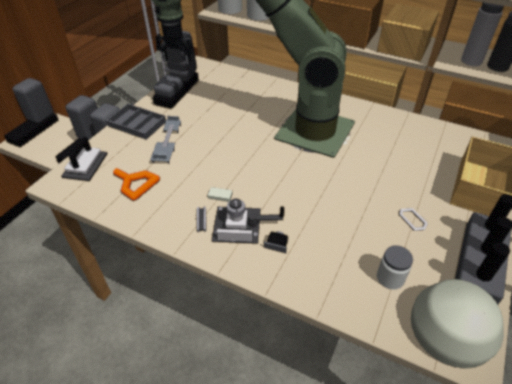

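The top view shows the clamp at about (275,165), the lever post at (237,183), the headlamp at (230,162), the wax at (309,190) and the multitool at (308,155). I'll enlarge it for exact pixels.

```bash
cat > h.py <<'E'
import numpy as np,cv2
from rig import status,viewer,order,manip
from scipy.spatial.transform import Rotation as Ro
def ray(n,px,z,c=None):
    c=c or viewer.camera_model(n)
    d=c["R"].T@np.linalg.solve(c["mtx"],[px[0],px[1],1.]);o=-c["R"].T@c["t"]
    return o+d*(z-o[2])/d[2]
E
python3 - <<'E'
import cv2,numpy as np
a=cv2.imread("pics/top.png")[130:205,210:330];b=cv2.imread("pics/scene.png")[180:260,185:305]
cv2.imwrite("pics/c.png",np.vstack([cv2.resize(a,(480,300),interpolation=2),cv2.resize(b,(450,300),interpolation=2)]) if 0 else np.vstack([cv2.resize(a,(480,300)),cv2.resize(b,(480,300))]))
E
```

```text
(no output)
```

View pics/c.png

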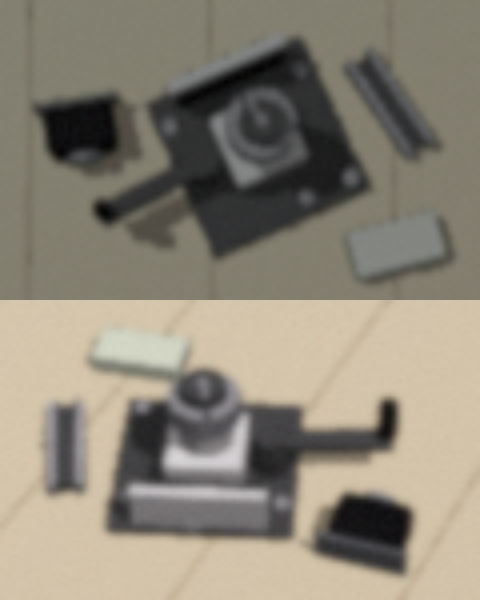

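The crop shows the cap at about (275.5,159), the post top at (236.3,182.8), and the plate corners. I'll turn these into world points.

Run:
```python
from h import *
T=lambda x,y:(210+x/4-.4,130+y/4-.4)
S=lambda x,y:(185+x/4-.4,180+(y-300)/3.75-.4)
cs=[ray("top",T(*p),.01) for p in[(150,103),(302,40),(370,187),(217,257)]]
cs=np.array(cs);print("plate",cs,cs.mean(0),[np.linalg.norm(cs[i]-cs[i-1]) for i in range(4)])
e=(cs[0]-cs[1]+cs[3]-cs[2]);print("+y yaw",np.arctan2(e[1],e[0])-np.pi/2)
e=(cs[0]-cs[3]+cs[1]-cs[2]);print("+x yaw",np.arctan2(e[1],e[0]))
print("cap",ray("top",T(262,117),.113),ray("scene",S(205,385),.113))
print("post",ray("top",T(105,211),.089),ray("scene",S(389,403),.089))
for n,p in dict(headl=(85,125),wax=(400,245)).items(): print(n,ray("top",T(*p),.03))
```

```text
plate [[ 0.63939657  0.05303091  0.01      ]
 [ 0.69452343 -0.08122122  0.01      ]
 [ 0.56268062 -0.13782506  0.01      ]
 [ 0.50281137 -0.00400547  0.01      ]] [ 0.599853   -0.04250521  0.01      ] [np.float64(0.14801575830266572), np.float64(0.14512961702752), np.float64(0.14348002944299898), np.float64(0.14660153540159945)]
+y yaw 0.4052327992410325
+x yaw 0.40047612313619735
cap [ 0.60334793 -0.04047336  0.113     ] [ 0.60127237 -0.03818992  0.113     ]
post [0.53191265 0.08770189 0.089     ] [0.53435791 0.09058757 0.089     ]
headl [0.61612131 0.10847025 0.03      ]
wax [ 0.50894211 -0.15983374  0.03      ]
```

```bash
cat >> h.py <<'E'
def yaw(R): return np.arctan2(R[1,0],R[0,0])
def rows(pts):
    """world (x,y,z,yaw of tool x) -> tool-frame rows in cm/rad, tool kept pointing down"""
    s=status.state();R=Ro.from_rotvec(s["eef_rot"]).as_matrix()
    for p in pts:
        c,d=np.cos(p[3]),np.sin(p[3]);G=np.array([[c,d,0],[d,-c,0],[0,0,-1.]])
        print(np.round(R.T@(np.array(p[:3])-s["ee_pos"])*100,2),np.round(Ro.from_matrix(R.T@G).as_rotvec(),3))
def st():
    s=status.state();R=Ro.from_rotvec(s["eef_rot"]).as_matrix()
    print(s["time_s"],s["ee_pos"].round(4),"yaw",yaw(R).round(3),"F",s["wrist_force"].round(2),"M",s["ft_torque"].round(3),"q7",s["q"][6].round(2),"g",s["grip_width"],s["gripper_force"])
E
python3 -c "
from h import *
st();rows([(.559,.105,.2,.545)])"
```

```text
0.1 [ 0.141  -0.5572  0.2479] yaw 0.248 F [0.13 0.29 0.29] M [ 0.031 -0.015  0.006] q7 -0.08 g 0.08519546891848338 0.0
[ 56.77 -53.95   4.84] [-0.001 -0.    -0.297]
```

Emit:
{"fn": "step_arm", "kwargs": {"targets": [[[56.8,-54,0,0,0,-0.297,0],[56.8,-54,0,0,0,-0.297,0],[56.8,-54,0,0,0,-0.297,0],[56.8,-54,0,0,0,-0.297,0],[56.8,-54,0,0,0,-0.297,0],[56.8,-54,0,0,0,-0.297,0],[56.8,-54,0,0,0,-0.297,0],[56.8,-54,0,0,0,-0.297,0],[56.8,-54,0,0,0,-0.297,0],[56.8,-54,0,0,0,-0.297,0],[56.8,-54,0,0,0,-0.297,0],[56.8,-54,0,0,0,-0.297,0]]]}}

```text
time_s: 1.1
ee_pos: [0.4085, -0.1325, 0.2483]
eef_rot: [-3.026, -0.845, 0.0]
wrist_force: [0.1, -0.1, -0.2]
grip_width: 0.0001
gripper_force: 0.0
```

```bash
python3 -c "
from h import *
st();rows([(.559,.105,.248,.545),(.559,.105,.2,.545)])"
```

```text
1.1 [ 0.4085 -0.1325  0.2483] yaw 0.545 F [ 0.09 -0.14 -0.23] M [-0.035 -0.01  -0.006] q7 -0.81 g 7.034067145420808e-05 0.0
[ 25.18 -12.52   0.03] [-0.  0. -0.]
[ 25.18 -12.51   4.83] [-0.  0. -0.]
```

Emit:
{"fn": "step_arm", "kwargs": {"targets": [[[25.2,-12.5,0,0,0,0,0],[25.2,-12.5,0,0,0,0,0],[25.2,-12.5,0,0,0,0,0],[25.2,-12.5,0,0,0,0,0],[25.2,-12.5,0,0,0,0,0],[25.2,-12.5,0,0,0,0,0],[25.2,-12.5,2,0,0,0,0],[25.2,-12.5,4.8,0,0,0,0],[25.2,-12.5,4.8,0,0,0,0],[25.2,-12.5,4.8,0,0,0,0]]]}}

```text
time_s: 1.93
ee_pos: [0.558, 0.1024, 0.1999]
eef_rot: [3.026, 0.845, -0.004]
wrist_force: [0.6, -1.1, 1.3]
grip_width: 0.0002
gripper_force: 0.0
```

```bash
python3 -c "
from h import *
st();c=viewer.camera_model('wrist');a=viewer.snapshot('wrist');cv2.imwrite('pics/w1.png',a);np.savez('w1.npz',**c)
for n,p in dict(post=(.533,.089,.089),cap=(.602,-.04,.113),tip=(.559,.105,.183)).items():
  q=c['mtx']@(c['R']@np.array(p)+c['t']);print(n,q[:2]/q[2])
"
```

```text
1.9333 [0.558  0.1024 0.1999] yaw 0.545 F [ 0.59 -1.06  1.33] M [ 0.014 -0.051 -0.011] q7 -1.25 g 0.00018761476225937529 0.0
post [257.9960108  230.10428009]
cap [453.49836548 252.69749034]
tip [256.52950178 250.51310615]
```

View pics/w1.png

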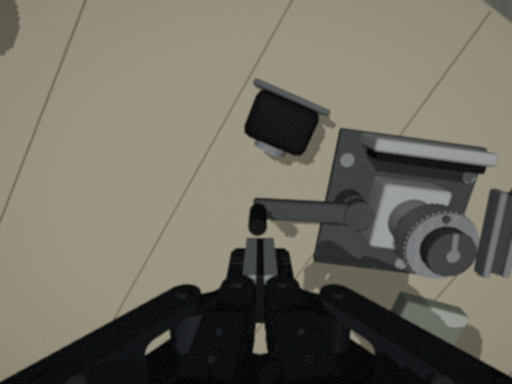

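The wrist view shows the post top at about (257,227), which agrees with my estimate. The cap is at (449,252) and the ring dot at (418,219). I'll refine these, then descend behind the post.

```bash
python3 -c "
from h import *
c=dict(np.load('w1.npz'))
print('post',ray('',(257,228),.089,c),'cap',ray('',(449,252),.113,c),'pivot',ray('',(358,214),.049,c),'hl',ray('',(270,155),.03,c),ray('',(308,155),.03,c))
P=np.array([.582,.008]);
pts=[(.559,.105,.075,.545)]
for th in [2.115,2.115+.34,2.115+.68,2.115+1.02,3.471,3.50]:
  u=np.array([np.cos(th),np.sin(th)]);t=np.array([-u[1],u[0]])
  pts.append((*(P+.095*u-.019*t),.075,th-np.pi/2))
rows(pts)
"
```

```text
post [0.53416872 0.09064667 0.089     ] cap [ 0.60070309 -0.03673667  0.113     ] pivot [0.58010304 0.00851168 0.049     ] hl [0.58221804 0.10578724 0.03      ] [0.60075437 0.07514174 0.03      ]
[ 0.19 -0.23 12.62] [ 0.     0.    -0.001]
[-0.96 -0.24 12.62] [ 0.  0. -0.]
[-4.24 -0.33 12.62] [ 0.    0.   -0.34]
[-7.36  0.68 12.62] [ 0.    0.   -0.68]
[-9.96  2.67 12.62] [ 0.00e+00  1.00e-03 -1.02e+00]
[-11.73   5.38  12.62] [-0.000e+00  1.000e-03 -1.356e+00]
[-11.84   5.64  12.62] [-0.000e+00  1.000e-03 -1.385e+00]
```

Emit:
{"fn": "step_arm", "kwargs": {"targets": [[[0.4,-0.2,4,0,0,0,0],[0.4,-0.2,7,0,0,0,0],[0.4,-0.2,10,0,0,0,0],[0.4,-0.2,12.4,0,0,0,0],[0.4,-0.2,12.4,0,0,0,0],[0.4,-0.2,12.4,0,0,0,0]]]}}

```text
time_s: 2.48
ee_pos: [0.5614, 0.106, 0.0777]
eef_rot: [3.026, 0.844, 0.001]
wrist_force: [0.3, -0.1, 1.0]
grip_width: 0.0001
gripper_force: 0.0
```

```bash
python3 -c "
from h import *
st()
P=np.array([.581,.008]);
pts=[]
for th in np.r_[2.10:3.48:9j,3.50]:
  u=np.array([np.cos(th),np.sin(th)]);t=np.array([-u[1],u[0]])
  pts.append((*(P+.095*u-.019*t),.075,th-np.pi/2))
rows(pts)
"
```

```text
2.4833 [0.5614 0.106  0.0777] yaw 0.544 F [ 0.27 -0.12  0.97] M [ 0.012  0.012 -0.015] q7 -1.26 g 0.00010646704072707678 0.0
[-1.35 -0.07  0.26] [ 0.    -0.     0.014]
[-3.01 -0.27  0.26] [ 0.    -0.    -0.158]
[-4.68 -0.2   0.26] [ 0.    -0.    -0.331]
[-6.31  0.17  0.26] [ 0.    -0.    -0.503]
[-7.85  0.8   0.26] [ 0.    -0.    -0.676]
[-9.26  1.7   0.26] [ 0.    -0.    -0.848]
[-10.5    2.82   0.26] [ 0.    -0.    -1.021]
[-11.52   4.14   0.26] [ 0.    -0.    -1.193]
[-12.3    5.61   0.26] [ 0.    -0.    -1.366]
[-12.38   5.79   0.26] [ 0.    -0.    -1.386]
```

Emit:
{"fn": "step_arm", "kwargs": {"targets": [[[-1.35,-0.1,0.2,0,0,0,0],[-2.2,-0.2,0.2,0,0,-0.08,0],[-3.0,-0.25,0.2,0,0,-0.16,0],[-3.85,-0.25,0.2,0,0,-0.245,0],[-4.7,-0.2,0.2,0,0,-0.33,0],[-5.5,0,0.2,0,0,-0.415,0],[-6.3,0.15,0.2,0,0,-0.5,0],[-7.1,0.5,0.2,0,0,-0.59,0],[-7.85,0.8,0.2,0,0,-0.675,0],[-8.55,1.25,0.2,0,0,-0.76,0],[-9.25,1.7,0.2,0,0,-0.85,0],[-9.25,1.7,0.2,0,0,-0.85,0]]]}}

```text
time_s: 3.48
ee_pos: [0.4915, 0.0427, 0.0769]
eef_rot: [2.403, 2.019, 0.003]
wrist_force: [-0.7, 0.0, 0.5]
grip_width: 0.0
gripper_force: 0.0
```

```bash
python3 -c "
from h import *
st()
P=np.array([.581,.008]);
pts=[]
for th in np.r_[3.0:3.48:4j,3.50,3.52,3.54]:
  u=np.array([np.cos(th),np.sin(th)]);t=np.array([-u[1],u[0]])
  pts.append((*(P+.095*u-.019*t),.075,th-np.pi/2))
rows(pts)
"
```

```text
3.4833 [0.4915 0.0427 0.0769] yaw 1.398 F [-0.72  0.02  0.52] M [-0.053 -0.035 -0.046] q7 -0.71 g 2.4211532026385215e-06 0.0
[-0.27 -0.14  0.18] [ 0.004  0.001 -0.031]
[-1.82 -0.28  0.19] [ 0.003  0.001 -0.191]
[-3.36 -0.16  0.19] [ 0.003  0.001 -0.351]
[-4.87  0.2   0.19] [ 0.003  0.001 -0.511]
[-5.05  0.26  0.19] [ 0.003  0.001 -0.531]
[-5.23  0.32  0.19] [ 0.003  0.001 -0.551]
[-5.41  0.39  0.19] [ 0.003  0.002 -0.571]
```

Emit:
{"fn": "step_arm", "kwargs": {"targets": [[[-0.7,-0.2,0.1,0,0,-0.08,0],[-1.3,-0.25,0.1,0,0,-0.135,0],[-1.8,-0.3,0.1,0,0,-0.19,0],[-2.3,-0.2,0.1,0,0,-0.24,0],[-2.8,-0.2,0.1,0,0,-0.3,0],[-3.35,-0.15,0.1,0,0,-0.35,0],[-3.8,0,0.1,0,0,-0.4,0],[-4.2,0.05,0.1,0,0,-0.44,0],[-4.5,0.1,0.1,0,0,-0.47,0]]]}}

```text
time_s: 4.23
ee_pos: [0.4851, -0.0005, 0.0751]
eef_rot: [1.871, 2.52, 0.002]
wrist_force: [-0.3, 4.5, 3.0]
grip_width: 0.0002
gripper_force: 2.5
```

```bash
python3 -c "
from h import *
st();c=viewer.camera_model('wrist');a=viewer.snapshot('wrist');cv2.imwrite('pics/w2.png',a);np.savez('w2.npz',**c)"
```

```text
4.2333 [ 0.4851 -0.0005  0.0751] yaw 1.864 F [-0.35  4.48  3.03] M [1.004 0.058 0.   ] q7 -0.38 g 0.00016852062153258377 2.509697377681732
```

View pics/w2.png

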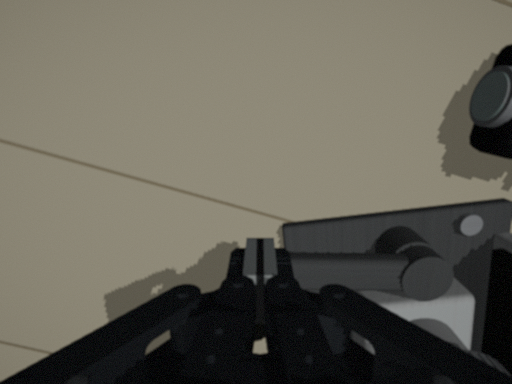

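The lever arm follows and the post is touching the fingers (4.5 N). I'll push on to the stop.

Emit:
{"fn": "step_arm", "kwargs": {"targets": [[[-0.3,0.05,0,0,0,-0.03,0],[-0.5,0.1,0,0,0,-0.05,0],[-0.7,0.15,0,0,0,-0.07,0],[-0.7,0.15,0,0,0,-0.07,0]]]}}

```text
time_s: 4.62
ee_pos: [0.4867, -0.0058, 0.0739]
eef_rot: [-1.781, -2.586, 0.0]
wrist_force: [-8.4, 8.8, 6.7]
grip_width: -0.0001
gripper_force: 5.8
```

Emit:
{"fn": "step_arm", "kwargs": {"targets": [[[-0.2,0,0,0,0,0,0],[-0.2,0,0,0,0,0,0],[-0.2,0,0,0,0,0,0]]]}}

```text
time_s: 4.87
ee_pos: [0.4868, -0.006, 0.0739]
eef_rot: [-1.78, -2.585, -0.001]
wrist_force: [-14.5, 20.1, 9.3]
grip_width: -0.0
gripper_force: 12.0
```

```bash
python3 -c "
from h import *
st()"
```

```text
4.8667 [ 0.4868 -0.006   0.0739] yaw 1.935 F [-14.48  20.09   9.35] M [ 4.047  3.113 -0.175] q7 -0.32 g -1.5398665739976117e-06 12.048583030700684
```

The lever doesn't move further while the force rises to 25 N, so it is home at its stop. I'll back off, rise, and go over the ring.

Emit:
{"fn": "step_arm", "kwargs": {"targets": [[[1.5,0,0,0,0,0,0],[3,0,0,0,0,0,0],[3,0,-4,0,0,0,0],[3,0,-8,0,0,0,0],[3,0,-12,0,0,0,0.5],[3,0,-13,0,0,0,1],[3,0,-13,0,0,0,1]]]}}

```text
time_s: 5.45
ee_pos: [0.4784, 0.0193, 0.2067]
eef_rot: [1.784, 2.581, 0.004]
wrist_force: [-0.5, -0.2, -0.7]
grip_width: 0.0355
gripper_force: 0.0
```

```bash
python3 -c "
from h import *
st();rows([(.6015,-.038,.2,2.6)])"
```

```text
5.45 [0.4784 0.0193 0.2067] yaw 1.932 F [-0.46 -0.19 -0.65] M [-0.053 -0.088 -0.013] q7 -0.23 g 0.03548844149866366 0.0
[-9.71  9.48  0.73] [ 0.004  0.004 -0.668]
```

Emit:
{"fn": "step_arm", "kwargs": {"targets": [[[-5,5,0,0,0,-0.3,1],[-9.7,9.5,0,0,0,-0.668,1],[-9.7,9.5,0,0,0,-0.668,1],[-9.7,9.5,0,0,0,-0.668,1],[-9.7,9.5,0,0,0,-0.668,1],[-9.7,9.5,0,0,0,-0.668,1],[-9.7,9.5,0,0,0,-0.668,1],[-9.7,9.5,0,0,0,-0.668,1]]]}}

```text
time_s: 6.12
ee_pos: [0.6004, -0.0373, 0.203]
eef_rot: [-0.84, -3.026, 0.001]
wrist_force: [-0.3, -0.1, -0.1]
grip_width: 0.0856
gripper_force: 0.0
```

```bash
python3 -c "
from h import *
st();c=viewer.camera_model('wrist');a=viewer.snapshot('wrist');cv2.imwrite('pics/w3.png',a);np.savez('w3.npz',**c)
for p in [(.6015,-.038,.113),(.493,-.023,.089)]:
  q=c['mtx']@(c['R']@np.array(p)+c['t']);print(q[:2]/q[2])"
```

```text
6.1167 [ 0.6004 -0.0373  0.203 ] yaw 2.6 F [-0.26 -0.08 -0.1 ] M [ 0.022  0.011 -0.06 ] q7 0.54 g 0.08555079784998218 0.0
[259.74545173 207.80786377]
[198.29005184  61.00769987]
```

View pics/w3.png

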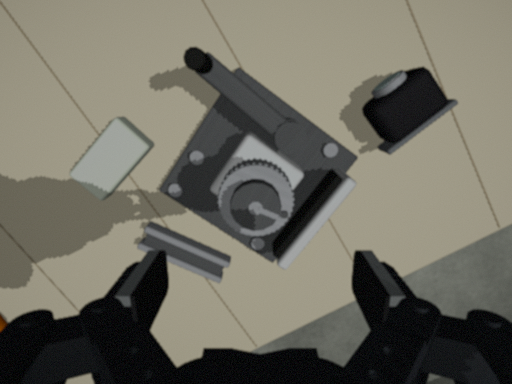

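The lever arm points along the clamp's -x with the post top at (196,59), and the cap is at (257,209). I'll work out the descent to the ring.

```bash
python3 -c "
from h import *
c=dict(np.load('w3.npz'))
p=ray('',(256.7,208.5),.113,c);print(p,ray('',(196,59),.089,c),ray('',(283,218),.113,c))
x,y=(p[:2]+[.6015,-.038])/2
st();rows([(x,y,.088,2.6)])"
```

```text
[ 0.60081863 -0.04016302  0.113     ] [ 0.49109605 -0.02363796  0.089     ] [ 0.61703386 -0.02751948  0.113     ]
6.1667 [ 0.6005 -0.0373  0.2031] yaw 2.6 F [-0.28 -0.4  -0.03] M [-0.039  0.046  0.082] q7 0.54 g 0.08569915116720961 0.0
[-0.16 -0.11 11.51] [-0.001 -0.    -0.   ]
```

Emit:
{"fn": "step_arm", "kwargs": {"targets": [[[-0.2,-0.1,4,0,0,0,1],[-0.2,-0.1,8,0,0,0,1],[-0.2,-0.1,11,0,0,0,1],[-0.2,-0.1,12,0,0,0,1],[-0.2,-0.1,12,0,0,0,1]]]}}

```text
time_s: 6.58
ee_pos: [0.601, -0.0389, 0.0817]
eef_rot: [-0.837, -3.025, 0.002]
wrist_force: [-0.9, -0.4, -0.3]
grip_width: 0.0853
gripper_force: 0.0
```

```bash
python3 -c "
from h import *
st()"
```

```text
6.5833 [ 0.601  -0.0389  0.0817] yaw 2.602 F [-0.95 -0.41 -0.31] M [ 0.004 -0.042 -0.005] q7 0.44 g 0.08528045783882837 0.0
```

Emit:
{"fn": "step_arm", "kwargs": {"targets": [[[0,0,0,0,0,0,0.75],[0,0,0,0,0,0,0.7],[0,0,0,0,0,0,0.6],[0,0,0,0,0,0,0.5],[0,0,0,0,0,0,0.5],[0,0,0,0,0,0,0.5]]], "force": 40}}

```text
time_s: 7.08
ee_pos: [0.6015, -0.0417, 0.0857]
eef_rot: [0.839, 3.026, -0.007]
wrist_force: [-12.3, -13.4, 20.7]
grip_width: 0.0561
gripper_force: 38.4
```

```bash
python3 -c "
from h import *
st();print(Ro.from_rotvec(status.state()['eef_rot']).as_matrix().round(2))"
```

```text
7.0833 [ 0.6015 -0.0417  0.0857] yaw 2.601 F [-12.31 -13.4   20.69] M [-3.036  2.794  0.024] q7 0.44 g 0.05607949656901612 38.40433448553085
[[-0.86  0.51 -0.  ]
 [ 0.51  0.86 -0.  ]
 [-0.   -0.   -1.  ]]
```

Emit:
{"fn": "step_arm", "kwargs": {"targets": [[[0,-0.3,-0.35,0,0,0,0.5],[0,-0.3,-0.35,0,0,0,0.5],[0,-0.3,-0.35,0,0,0,0.5]]]}}

```text
time_s: 7.33
ee_pos: [0.6008, -0.042, 0.0869]
eef_rot: [0.837, 3.027, 0.001]
wrist_force: [12.3, 1.6, -32.4]
grip_width: 0.0555
gripper_force: 62.9
```

```bash
python3 -c "
from h import *
st()"
```

```text
7.3333 [ 0.6008 -0.042   0.0869] yaw 2.602 F [ 12.26   1.61 -32.39] M [-0.459 -2.176  0.006] q7 0.44 g 0.055466471664178535 62.86076009273529
```

Emit:
{"fn": "step_arm", "kwargs": {"targets": [[[-0.1,0.1,0.2,0,0,0,0.5],[-0.1,0.1,0.2,0,0,0,0.5],[-0.1,0.1,0.2,0,0,0,0.5],[-0.1,0.1,0.2,0,0,0,0.5]]]}}

```text
time_s: 7.67
ee_pos: [0.6012, -0.0419, 0.0864]
eef_rot: [0.837, 3.028, -0.003]
wrist_force: [-8.7, -2.3, 7.0]
grip_width: 0.0557
gripper_force: 67.2
```

```bash
python3 -c "
from h import *
st()"
```

```text
7.6667 [ 0.6012 -0.0419  0.0864] yaw 2.602 F [-8.66 -2.33  7.05] M [-1.063  2.09   0.006] q7 0.44 g 0.05565860303927026 67.22082495689392
```

Emit:
{"fn": "step_arm", "kwargs": {"targets": [[[0,0,0,0,0,0.05,0.5],[0,0,0,0,0,0.1,0.5],[0,0,0,0,0,0.15,0.5],[0,0,0,0,0,0.15,0.5]]]}}

```text
time_s: 8.0
ee_pos: [0.601, -0.0421, 0.0864]
eef_rot: [-1.067, -2.955, 0.004]
wrist_force: [-8.6, -3.2, 7.0]
grip_width: 0.0556
gripper_force: 67.1
```

```bash
python3 -c "
from h import *
st()"
```

```text
8.0 [ 0.601  -0.0421  0.0864] yaw 2.449 F [-8.57 -3.24  6.97] M [-1.314  2.424  0.114] q7 0.32 g 0.05556866039557619 67.12837815284729
```

```bash
cat > m.py <<'E'
from h import *
M=[];J=[]
for i in range(3):
    s=status.state();M.append(s["ft_torque"][2]);J.append(s["joint_torque"][6]);viewer.snapshot("top")
st();print("Mz",np.round(M,3),np.mean(M).round(3),"J7",np.round(J,3))
E
python3 m.py
```

```text
8.15 [ 0.601  -0.0421  0.0864] yaw 2.452 F [-9.35 -3.78  7.74] M [-1.288  2.457  0.121] q7 0.32 g 0.05526607265676432 67.13468313217163
Mz [0.114 0.048 0.103] 0.088 J7 [-1.573 -0.902 -0.341]
```

Emit:
{"fn": "step_arm", "kwargs": {"targets": [[[0,0,0,0,0,0.04,0.5],[0,0,0,0,0,0.08,0.5],[0,0,0,0,0,0.12,0.5],[0,0,0,0,0,0.16,0.5],[0,0,0,0,0,0.2,0.5],[0,0,0,0,0,0.2,0.5]]]}}

```text
time_s: 8.65
ee_pos: [0.6008, -0.0423, 0.0864]
eef_rot: [-1.355, -2.834, 0.004]
wrist_force: [-10.2, -3.2, 8.3]
grip_width: 0.0555
gripper_force: 67.2
```

```bash
python3 m.py
```

```text
8.8 [ 0.6008 -0.0423  0.0864] yaw 2.252 F [-10.08  -4.07   8.75] M [-1.392  2.834  0.062] q7 0.16 g 0.055061426009002795 67.21051096916199
Mz [0.136 0.022 0.09 ] 0.083 J7 [-1.241 -0.707 -0.277]
```

Emit:
{"fn": "step_arm", "kwargs": {"targets": [[[0,0,0,0,0,0.03,0.5],[0,0,0,0,0,0.06,0.5],[0,0,0,0,0,0.06,0.5]]]}}

```text
time_s: 9.05
ee_pos: [0.6007, -0.0423, 0.0864]
eef_rot: [-1.439, -2.792, 0.004]
wrist_force: [-10.4, -4.5, 10.4]
grip_width: 0.0555
gripper_force: 67.3
```

```bash
python3 m.py
```

```text
9.2 [ 0.6007 -0.0423  0.0864] yaw 2.192 F [-10.55  -4.33   9.81] M [-1.384  3.004  0.122] q7 0.11 g 0.05535524024413965 67.271808385849
Mz [0.074 0.073 0.036] 0.061 J7 [-0.916 -0.534 -0.219]
```

Emit:
{"fn": "step_arm", "kwargs": {"targets": [[[0,0,0,0,0,0.03,0.5],[0,0,0,0,0,0.06,0.5],[0,0,0,0,0,0.06,0.5]]]}}

```text
time_s: 9.45
ee_pos: [0.6006, -0.0423, 0.0864]
eef_rot: [-1.522, -2.748, 0.004]
wrist_force: [-11.1, -4.9, 9.6]
grip_width: 0.0553
gripper_force: 67.3
```

```bash
python3 m.py
```

```text
9.6 [ 0.6006 -0.0423  0.0864] yaw 2.132 F [-11.01  -4.76   9.64] M [-1.365  3.071  0.078] q7 0.06 g 0.05547900053131812 67.33300566673279
Mz [0.149 0.121 0.101] 0.124 J7 [-0.912 -0.532 -0.218]
```

Emit:
{"fn": "step_arm", "kwargs": {"targets": [[[0,0,0,0,0,0.03,0.5],[0,0,0,0,0,0.06,0.5],[0,0,0,0,0,0.06,0.5]]]}}

```text
time_s: 9.85
ee_pos: [0.6005, -0.0424, 0.0864]
eef_rot: [-1.604, -2.701, 0.005]
wrist_force: [-11.8, -5.4, 10.4]
grip_width: 0.0553
gripper_force: 67.4
```

```bash
python3 m.py
```

```text
10.0 [ 0.6006 -0.0424  0.0864] yaw 2.072 F [-12.12  -4.49  10.55] M [-1.385  3.247  0.029] q7 0.02 g 0.05554743147484326 67.39096999168396
Mz [0.09  0.112 0.076] 0.093 J7 [-0.909 -0.53  -0.219]
```

Emit:
{"fn": "step_arm", "kwargs": {"targets": [[[0,0,0,0,0,0.03,0.5],[0,0,0,0,0,0.06,0.5],[0,0,0,0,0,0.06,0.5]]]}}

```text
time_s: 10.25
ee_pos: [0.6005, -0.0424, 0.0864]
eef_rot: [-1.684, -2.651, 0.005]
wrist_force: [-13.0, -5.5, 10.0]
grip_width: 0.0552
gripper_force: 67.4
```

```bash
python3 m.py
```

```text
10.4 [ 0.6005 -0.0424  0.0864] yaw 2.012 F [-13.56  -5.28  11.23] M [-1.383  3.358  0.129] q7 -0.03 g 0.0555550799620611 67.44852304458618
Mz [0.182 0.027 0.054] 0.088 J7 [-0.905 -0.529 -0.219]
```

Emit:
{"fn": "step_arm", "kwargs": {"targets": [[[0,-0.1,-0.05,0,0,0.03,0.5],[0,-0.15,-0.05,0,0,0.06,0.5],[0,-0.15,-0.05,0,0,0.06,0.5]]]}}

```text
time_s: 10.65
ee_pos: [0.6002, -0.0425, 0.0864]
eef_rot: [1.763, 2.6, -0.001]
wrist_force: [-5.1, -4.3, 7.4]
grip_width: 0.0554
gripper_force: 66.6
```

```bash
python3 m.py
```

```text
10.8 [ 0.6002 -0.0425  0.0864] yaw 1.952 F [-5.36 -4.27  7.51] M [-1.18   1.839  0.075] q7 -0.08 g 0.055725340332942574 66.67768478393555
Mz [0.116 0.106 0.063] 0.095 J7 [-0.967 -0.571 -0.231]
```

Emit:
{"fn": "step_arm", "kwargs": {"targets": [[[0,0,0,0,0,0.03,0.5],[0,0,0,0,0,0.06,0.5],[0,0,0,0,0,0.06,0.5]]]}}

```text
time_s: 11.05
ee_pos: [0.6002, -0.0424, 0.0864]
eef_rot: [1.84, 2.546, -0.001]
wrist_force: [-5.6, -4.6, 7.6]
grip_width: 0.0554
gripper_force: 66.9
```

```bash
python3 m.py
```

```text
11.2 [ 0.6002 -0.0425  0.0864] yaw 1.892 F [-6.43 -4.63  7.1 ] M [-1.191  1.958  0.058] q7 -0.12 g 0.05541684746495015 66.93280935287476
Mz [0.137 0.02  0.071] 0.076 J7 [-0.881 -0.51  -0.205]
```

Emit:
{"fn": "step_arm", "kwargs": {"targets": [[[0,0,0,0,0,0.03,0.5],[0,0,0,0,0,0.06,0.5],[0,0,0,0,0,0.06,0.5]]]}}

```text
time_s: 11.45
ee_pos: [0.6001, -0.0425, 0.0864]
eef_rot: [1.915, 2.49, -0.002]
wrist_force: [-7.0, -4.9, 7.6]
grip_width: 0.0553
gripper_force: 67.0
```

```bash
python3 m.py
```

```text
11.6 [ 0.6001 -0.0425  0.0864] yaw 1.832 F [-7.55 -5.23  8.19] M [-1.141  2.085  0.043] q7 -0.17 g 0.05521159258282573 67.07019925117493
Mz [ 0.085 -0.012  0.082] 0.052 J7 [-0.878 -0.509 -0.205]
```

Emit:
{"fn": "step_arm", "kwargs": {"targets": [[[0,0,0,0,0,0.03,0.5],[0,0,0,0,0,0.06,0.5],[0,0,0,0,0,0.06,0.5]]]}}

```text
time_s: 11.85
ee_pos: [0.6, -0.0425, 0.0864]
eef_rot: [1.989, 2.431, -0.002]
wrist_force: [-7.2, -4.8, 8.6]
grip_width: 0.0551
gripper_force: 67.2
```

```bash
python3 m.py
```

```text
12.0 [ 0.6    -0.0425  0.0864] yaw 1.772 F [-7.93 -3.64  9.24] M [-1.111  2.243  0.124] q7 -0.21 g 0.055489451208725143 67.17204093933105
Mz [0.122 0.083 0.102] 0.102 J7 [-0.875 -0.508 -0.205]
```

Emit:
{"fn": "step_arm", "kwargs": {"targets": [[[0,0,0,0,0,0.03,0.5],[0,0,0,0,0,0.06,0.5],[0,0,0,0,0,0.06,0.5]]]}}

```text
time_s: 12.25
ee_pos: [0.5999, -0.0425, 0.0864]
eef_rot: [2.061, 2.37, -0.002]
wrist_force: [-8.0, -5.2, 8.1]
grip_width: 0.0556
gripper_force: 67.2
```

```bash
python3 m.py
```

```text
12.4 [ 0.5999 -0.0425  0.0864] yaw 1.712 F [-9.   -4.58  9.06] M [-1.072  2.385  0.088] q7 -0.26 g 0.055289927054076864 67.24400281906128
Mz [0.126 0.054 0.075] 0.085 J7 [-0.871 -0.506 -0.205]
```

Emit:
{"fn": "step_arm", "kwargs": {"targets": [[[0,0,0,0,0,0.03,0.5],[0,0,0,0,0,0.06,0.5],[0,0,0,0,0,0.06,0.5]]]}}

```text
time_s: 12.65
ee_pos: [0.5998, -0.0425, 0.0864]
eef_rot: [2.131, 2.308, -0.002]
wrist_force: [-8.9, -4.9, 9.3]
grip_width: 0.0556
gripper_force: 67.3
```

```bash
python3 m.py
```

```text
12.8 [ 0.5998 -0.0424  0.0864] yaw 1.652 F [-9.04 -4.68  9.21] M [-1.082  2.483  0.028] q7 -0.3 g 0.05547215808698045 67.29543328285217
Mz [0.091 0.071 0.099] 0.087 J7 [-0.868 -0.505 -0.206]
```

Emit:
{"fn": "step_arm", "kwargs": {"targets": [[[0,0,0,0,0,0.03,0.5],[0,0,0,0,0,0.06,0.5],[0,0,0,0,0,0.06,0.5]]]}}

```text
time_s: 13.05
ee_pos: [0.5997, -0.0425, 0.0864]
eef_rot: [2.2, 2.243, -0.002]
wrist_force: [-10.0, -4.8, 8.9]
grip_width: 0.0553
gripper_force: 67.3
```

```bash
python3 m.py
```

```text
13.2 [ 0.5998 -0.0425  0.0864] yaw 1.592 F [-8.58 -4.4  10.16] M [-1.018  2.576  0.084] q7 -0.35 g 0.054676224604754596 67.35084772109985
Mz [0.098 0.086 0.116] 0.1 J7 [-0.864 -0.503 -0.206]
```

Emit:
{"fn": "step_arm", "kwargs": {"targets": [[[0,0,0,0,0,0.03,0.5],[0,0,0,0,0,0.06,0.5],[0,0,0,0,0,0.06,0.5]]]}}

```text
time_s: 13.45
ee_pos: [0.5996, -0.0425, 0.0864]
eef_rot: [-2.266, -2.176, 0.003]
wrist_force: [-10.4, -4.2, 9.7]
grip_width: 0.0555
gripper_force: 67.4
```

```bash
python3 m.py
```

```text
13.6 [ 0.5997 -0.0424  0.0864] yaw 1.532 F [-10.25  -4.65  10.05] M [-0.931  2.774  0.088] q7 -0.39 g 0.05525504079306737 67.40305423736572
Mz [0.126 0.101 0.09 ] 0.106 J7 [-0.861 -0.502 -0.206]
```

Emit:
{"fn": "step_arm", "kwargs": {"targets": [[[0,-0.1,0,0,0,0.03,0.5],[0,-0.1,0,0,0,0.06,0.5],[0,-0.1,0,0,0,0.06,0.5]]]}}

```text
time_s: 13.85
ee_pos: [0.5994, -0.0424, 0.0864]
eef_rot: [2.33, 2.106, 0.0]
wrist_force: [-4.3, -4.9, 5.2]
grip_width: 0.055
gripper_force: 66.8
```

```bash
python3 m.py
```

```text
14.0 [ 0.5994 -0.0424  0.0865] yaw 1.472 F [-3.06 -5.16  5.59] M [-1.137  1.416  0.08 ] q7 -0.44 g 0.055130058715007015 66.76239252090454
Mz [0.127 0.143 0.078] 0.116 J7 [-0.86  -0.496 -0.2  ]
```

Emit:
{"fn": "step_arm", "kwargs": {"targets": [[[0,0,0,0,0,0.03,0.5],[0,0,0,0,0,0.06,0.5],[0,0,0,0,0,0.06,0.5]]]}}

```text
time_s: 14.25
ee_pos: [0.5993, -0.0424, 0.0864]
eef_rot: [2.392, 2.035, -0.0]
wrist_force: [-5.2, -5.4, 6.0]
grip_width: 0.0556
gripper_force: 66.8
```

```bash
python3 m.py
```

```text
14.4 [ 0.5993 -0.0424  0.0864] yaw 1.412 F [-5.46 -4.73  6.02] M [-1.031  1.571  0.083] q7 -0.48 g 0.055380507874895464 66.84058427810669
Mz [0.135 0.107 0.119] 0.12 J7 [-0.841 -0.487 -0.194]
```

Emit:
{"fn": "step_arm", "kwargs": {"targets": [[[0,0,0,0,0,0.03,0.5],[0,0,0,0,0,0.06,0.5],[0,0,0,0,0,0.06,0.5]]]}}

```text
time_s: 14.65
ee_pos: [0.5993, -0.0424, 0.0864]
eef_rot: [2.452, 1.963, -0.0]
wrist_force: [-4.9, -4.4, 6.0]
grip_width: 0.0556
gripper_force: 66.9
```

```bash
python3 m.py
```

```text
14.8 [ 0.5993 -0.0424  0.0865] yaw 1.352 F [-5.27 -5.42  7.65] M [-1.016  1.677  0.115] q7 -0.53 g 0.055384213001669916 66.93220496177673
Mz [0.127 0.083 0.078] 0.096 J7 [-0.839 -0.486 -0.194]
```

Emit:
{"fn": "step_arm", "kwargs": {"targets": [[[0,0,0,0,0,0.03,0.5],[0,0,0,0,0,0.06,0.5],[0,0,0,0,0,0.06,0.5]]]}}

```text
time_s: 15.05
ee_pos: [0.5992, -0.0423, 0.0864]
eef_rot: [2.51, 1.888, -0.0]
wrist_force: [-6.2, -4.9, 7.4]
grip_width: 0.0553
gripper_force: 67.0
```

```bash
python3 m.py
```

```text
15.2 [ 0.5992 -0.0423  0.0864] yaw 1.292 F [-6.1  -5.16  7.75] M [-0.918  1.802  0.071] q7 -0.57 g 0.05546334677818424 67.03891396522522
Mz [0.159 0.046 0.085] 0.096 J7 [-0.836 -0.485 -0.195]
```

Emit:
{"fn": "step_arm", "kwargs": {"targets": [[[0,0,0,0,0,0.03,0.5],[0,0,0,0,0,0.06,0.5],[0,0,0,0,0,0.06,0.5]]]}}

```text
time_s: 15.45
ee_pos: [0.5991, -0.0423, 0.0864]
eef_rot: [2.565, 1.813, -0.001]
wrist_force: [-6.6, -4.5, 7.5]
grip_width: 0.0551
gripper_force: 67.1
```

```bash
python3 m.py
```

```text
15.6 [ 0.5991 -0.0423  0.0864] yaw 1.232 F [-7.65 -5.    7.43] M [-0.834  1.876  0.067] q7 -0.61 g 0.05534352915265874 67.12120413780212
Mz [0.091 0.048 0.027] 0.055 J7 [-0.833 -0.484 -0.195]
```

Emit:
{"fn": "step_arm", "kwargs": {"targets": [[[0,0,0,0,0,0.03,0.5],[0,0,0,0,0,0.06,0.5],[0,0,0,0,0,0.06,0.5]]]}}

```text
time_s: 15.85
ee_pos: [0.5991, -0.0423, 0.0864]
eef_rot: [2.619, 1.735, -0.001]
wrist_force: [-7.3, -5.0, 7.8]
grip_width: 0.0552
gripper_force: 67.2
```

```bash
python3 m.py
```

```text
16.0 [ 0.5991 -0.0423  0.0864] yaw 1.172 F [-6.88 -4.92  8.47] M [-0.796  2.004  0.027] q7 -0.66 g 0.05536181063598426 67.1717119216919
Mz [0.052 0.045 0.106] 0.068 J7 [-0.83  -0.482 -0.196]
```

Emit:
{"fn": "step_arm", "kwargs": {"targets": [[[0,0,0,0,0,0.03,0.5],[0,0,0,0,0,0.06,0.5],[0,0,0,0,0,0.06,0.5]]]}}

```text
time_s: 16.25
ee_pos: [0.599, -0.0422, 0.0864]
eef_rot: [2.67, 1.656, -0.001]
wrist_force: [-8.7, -5.1, 8.0]
grip_width: 0.0554
gripper_force: 67.2
```

```bash
python3 m.py
```

```text
16.4 [ 0.599  -0.0422  0.0864] yaw 1.112 F [-9.05 -4.29  8.43] M [-0.721  2.088  0.032] q7 -0.7 g 0.05516868084177645 67.21182703971863
Mz [0.045 0.051 0.105] 0.067 J7 [-0.828 -0.481 -0.196]
```

Emit:
{"fn": "step_arm", "kwargs": {"targets": [[[0,-0.1,0,0,0,0.03,0.5],[0,-0.1,0,0,0,0.06,0.5],[0,-0.1,0,0,0,0.06,0.5]]]}}

```text
time_s: 16.65
ee_pos: [0.5988, -0.0421, 0.0865]
eef_rot: [2.717, 1.574, 0.001]
wrist_force: [-2.3, -6.5, 4.3]
grip_width: 0.0553
gripper_force: 66.7
```

```bash
python3 m.py
```

```text
16.8 [ 0.5988 -0.0421  0.0865] yaw 1.052 F [-2.82 -7.05  4.17] M [-1.151  0.918  0.102] q7 -0.74 g 0.055398767022300455 66.7035984992981
Mz [0.11  0.037 0.053] 0.066 J7 [-0.843 -0.488 -0.201]
```

Emit:
{"fn": "step_arm", "kwargs": {"targets": [[[0,0,0,0,0,0.03,0.5],[0,0,0,0,0,0.06,0.5],[0,0,0,0,0,0.06,0.5]]]}}

```text
time_s: 17.05
ee_pos: [0.5988, -0.042, 0.0865]
eef_rot: [2.763, 1.492, 0.001]
wrist_force: [-2.9, -6.4, 3.6]
grip_width: 0.055
gripper_force: 66.7
```

```bash
python3 m.py
```

```text
17.2 [ 0.5988 -0.042   0.0865] yaw 0.992 F [-2.64 -6.78  5.47] M [-1.105  0.924  0.233] q7 -0.79 g 0.055126264859292784 66.75182104110718
Mz [0.25  0.148 0.24 ] 0.213 J7 [-0.94  -0.59  -0.306]
```

The seat is reached, with torque up by about 0.11. I need roughly 0.035 rad more.

Emit:
{"fn": "step_arm", "kwargs": {"targets": [[[0,0,0,0,0,0.015,0.5],[0,0,0,0,0,0.03,0.5],[0,0,0,0,0,0.03,0.5]]]}}

```text
time_s: 17.45
ee_pos: [0.5988, -0.0419, 0.0865]
eef_rot: [2.785, 1.452, 0.002]
wrist_force: [-2.2, -6.0, 4.6]
grip_width: 0.0552
gripper_force: 66.8
```

```bash
python3 m.py; python3 m.py
```

```text
17.6 [ 0.5988 -0.042   0.0865] yaw 0.962 F [-3.31 -6.4   4.38] M [-1.041  0.902  0.206] q7 -0.81 g 0.05528966835060928 66.75896286964417
Mz [0.256 0.22  0.202] 0.226 J7 [-0.619 -0.443 -0.303]
17.75 [ 0.5988 -0.042   0.0865] yaw 0.962 F [-1.95 -5.79  4.38] M [-1.006  0.891  0.312] q7 -0.81 g 0.055374348579111346 66.75846576690674
Mz [0.206 0.256 0.212] 0.225 J7 [-0.259 -0.247 -0.245]
```

Emit:
{"fn": "step_arm", "kwargs": {"targets": [[[0,0,0,0,0,0.01,0.5],[0,0,0,0,0,0.02,0.5],[0,0,0,0,0,0.02,0.5],[0,0,0,0,0,0.02,0.5]]]}}

```text
time_s: 18.08
ee_pos: [0.5988, -0.0419, 0.0865]
eef_rot: [2.798, 1.426, 0.002]
wrist_force: [-2.0, -6.1, 3.8]
grip_width: 0.0558
gripper_force: 66.8
```

```bash
python3 m.py; python3 m.py
```

```text
18.2333 [ 0.5988 -0.0419  0.0865] yaw 0.942 F [-3.84 -6.39  5.84] M [-1.04   0.988  0.262] q7 -0.82 g 0.05550648541520091 66.76698446273804
Mz [0.293 0.297 0.301] 0.297 J7 [-0.348 -0.303 -0.291]
18.3833 [ 0.5988 -0.0419  0.0865] yaw 0.942 F [-2.14 -5.92  5.4 ] M [-0.998  0.983  0.304] q7 -0.82 g 0.05536770907934411 66.76704168319702
Mz [0.262 0.307 0.3  ] 0.29 J7 [-0.288 -0.288 -0.288]
```

Emit:
{"fn": "step_arm", "kwargs": {"targets": [[[0,0,0,0,0,0.01,0.5],[0,0,0,0,0,0.02,0.5],[0,0,0,0,0,0.03,0.5],[0,0,0,0,0,0.03,0.5],[0,0,0,0,0,0.03,0.5]]]}}

```text
time_s: 18.8
ee_pos: [0.5988, -0.0419, 0.0865]
eef_rot: [2.819, 1.384, 0.002]
wrist_force: [-2.4, -5.7, 3.8]
grip_width: 0.0553
gripper_force: 66.8
```

```bash
python3 m.py; python3 m.py
```

```text
18.95 [ 0.5988 -0.0419  0.0865] yaw 0.912 F [-2.58 -6.29  5.18] M [-0.959  0.894  0.312] q7 -0.84 g 0.05515530397667379 66.77659392356873
Mz [0.346 0.306 0.421] 0.358 J7 [-0.416 -0.371 -0.36 ]
19.1 [ 0.5988 -0.0419  0.0865] yaw 0.913 F [-1.73 -6.49  3.74] M [-0.911  0.971  0.386] q7 -0.84 g 0.05567093936274379 66.7764401435852
Mz [0.312 0.346 0.37 ] 0.343 J7 [-0.357 -0.357 -0.357]
```

The torque is steady at 0.357 N m, which is snug. I'll let go and rise.

Emit:
{"fn": "step_arm", "kwargs": {"targets": [[[0,0,0,0,0,0,1],[0,0,0,0,0,0,1],[0,0,0,0,0,0,1],[0,0,0,0,0,0,1],[0,0,0,0,0,0,1],[0,0,-3,0,0,0,1],[0,0,-7,0,0,0,1],[0,0,-11,0,0,0,1],[0,0,-12,0,0,0,1],[0,0,-12,0,0,0,1],[0,0,-12,0,0,0,1]]]}}

```text
time_s: 20.02
ee_pos: [0.5985, -0.0414, 0.2056]
eef_rot: [2.82, 1.384, 0.001]
wrist_force: [-0.4, 0.3, -0.9]
grip_width: 0.0854
gripper_force: 0.0
```

```bash
python3 -c "
from h import *
st();c=viewer.camera_model('wrist');a=viewer.snapshot('wrist');cv2.imwrite('pics/w4.png',a)
q=c['mtx']@(c['R']@np.array([.617,-.0275,.113])+c['t']);print('mark expected',q[:2]/q[2])"
```

```text
20.0167 [ 0.5985 -0.0414  0.2056] yaw 0.913 F [-0.43  0.31 -0.92] M [-0.023 -0.004  0.051] q7 -0.8 g 0.08541289269871888 0.0
mark expected [268.36369842 175.20840094]
```

View pics/w4.png

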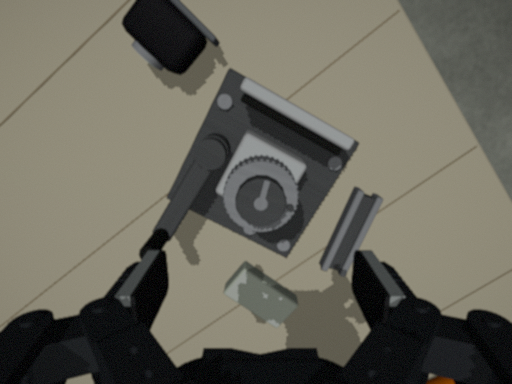

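The lever is home, the mark at about (266,178) is unmoved within measuring error, and the ring dot is at (291,208). The bystanders haven't moved. I'm handing in.

```bash
python3 -c "
from rig import order
print(order.finish_job())"
```

```text
the job is handed in; nothing more can be done
None
```

I swung the lever home to its stop, tightened the ring to about 0.36 N m (snug range 0.28 to 0.42) and let go; the barrel mark and bystanders looked unmoved in the last picture. The job is handed in, but no verdict came back.

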